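Shift the film feed gear lever into third

TASK

Put the film feed unit on the packing counter into third gear: push its lever with your fingertips through the H-shaped gate, out of the left-hand side, across the cross channel and fully home into the slot marked with three studs (the far right one), then take your hand away. Only push the knob: do not grip or pinch it. Leave the other things on the counter where they are.

Things in the scene. Friction and masses are not known exactly. Their poses are not given: they have to be found in the camera images.
- feed_unit: Fixed grey box 150 (x) x 140 (y) x 102 mm high with an 8 mm steel gate plate on top and a white film roll (68 mm thick, top 84 mm above the counter) lying along y behind it, reaching to x = +150 mm. Origin: on the counter under the centre of the gate. Its x axis points to the far side (the roll), y to the left, z up; turned up to 0.45 rad about the vertical.
- gate (a point): Middle of the H on the gate plate's top face, 110 mm above the counter; axes as the unit's. Two slots along x at y = +20 (left) and -20 mm (right), 18 mm wide, to x = +-39 mm, joined at x = 0 by one cross channel along y, 18 mm wide, with rounded corners. Slots are 8 mm deep, closed underneath. Dark studs beyond each slot's end name it: far left 1, near left 2, far right 3, near right 4.
- pivot (a point): Hidden pivot of the lever inside the box, 22 mm above the unit's origin. The steel stem, 10 mm thick, has 4 mm play either way in the channels. The lever stays where it is left (no springs or catches) and takes 3 to 4 N at the knob to push.
- shift (a joint): Lean of the lever along the slots, rad: -0.32 fully near, 0 in line with the cross channel, +0.32 fully far (end stops). The stem can pass along the cross channel only within about 0.045 of 0. It turns about the lever's own y axis, after cross.
- cross (a joint): Lean of the lever to the side, rad: -0.22 in the left-hand slots, +0.22 in the right-hand slots (end stops), 0 half-way along the cross channel. It turns about the unit's x axis; positive leans to the unit's -y (right).
- knob (a point): Centre of the four lobes of the black knob, 143 mm from the pivot along the lever: 165 mm above the counter upright, about 155 mm leaning fully. 42 mm across; lobes are balls of radius 12 mm centred 9 mm from this point; a round cap (radius 13 mm, centre 12 mm above) tops it. Full throw here: 45 mm either way along x, about 30 mm along y.
- slot3 (a point): Where the knob's point (knob) lies when the lever is fully home in the three-stud slot. Fixed to the feed unit.
- lobe_far: Lobe of the knob on its +x side: ball of radius 12 mm, origin at its centre. Fingers pressing on two opposite lobes at once count as a pinch.
- lobe_near: Lobe on the knob's -x side, as above.
- lobe_left: Lobe on the knob's +y side, as above.
- lobe_right: Lobe on the knob's -y side, as above.
- scale: Fixed counter scale, 190 x 200 mm, top of its steel pan 58 mm above the counter; origin under its centre. Stands to the other side of the middle from the feed unit. Not part of the job.
- jar: Bystander: loose glass jar, 48 mm across, 75 mm high, on the counter to the left of the feed unit, its centre about 115 mm left of the gate's middle. Origin at its underside's centre.
- tape: Bystander: loose cardboard tape roll lying flat, 60 mm across, 24 mm high, on the counter about 115 mm to the right of the gate's middle. Origin at its underside's centre.
- sauce: Bystander: red bottle, 56 mm across, 150 mm high, near the middle in front of the robot. Origin at its underside's centre.
- dish: Bystander: steel bowl, 110 mm across, 40 mm high, on the scale. Origin at its underside's centre.
- calculator: Bystander: calculator 100 x 68 x 16 mm, beyond the middle of the counter. Origin at its underside's centre.
- sauce2: Bystander: second red bottle, 56 mm across, 150 mm high, at the left. Origin at its underside's centre.
- mug: Bystander: white mug, 76 mm across, 85 mm high, at the right. Origin at its underside's centre.

How it is judged:
By the outcome, as a careful person would: the job done as asked, in the order asked, and still so for the second after the job is handed in, with the robot touching nothing.
It also fails if it takes over 61 s, if anything falls off the work surface, if the arm or the gripper's body presses on something with over 40 N, if the wrist force passes 120 N, or if a joint passes its speed limit or range.

ROBOT

A 6-joint arm with a two-finger parallel gripper is mounted at the origin on the work surface. World frame = base frame: x ahead of the robot, y to its left, z up, the work surface at z = 0. Lengths are in m, angles in rad, forces in N, time in s.
With the tool pointing down it reaches from about 0.35 to 0.85 m from the base axis. Payload 8.1 kg.
Tool frame: the origin (TCP) lies between the finger pads; the fingertips stand 8 mm ahead of it and the grasp point (between the pads) lies 11 mm behind it (ctrl.tips_ahead is the distance from the TCP to the fingertips, in m); z points along the fingers, y is the line along which they close (so a half turn about z gives the same grasp; the last joint's range is limited). The gripper opens to 93 mm and grips with 3 to 60 N. Pads are 15 mm wide; open, the fingers measure 128 mm over their backs; the gripper's body (75 mm by 188 mm) begins 65 mm behind the grasp point.
Start: joints at [1.097, 0.13, 1.488, -0, 1.523, -0.085], TCP at [0.227, 0.555, 0.227] pointing down, gripper open.
Joint ranges: [-2.96, 2.96], [-0.89, 2.26], [0.02, 2.5], [-1.34, 4.48], [0, 2.73], [-2.66, 2.66]. Speed limits (rad/s): [2.39, 2.39, 2.79, 3.14, 3.14, 3.14].

INTERFACE

Orientations are given as a unit quaternion [x, y, z, w].
In Python, from rig import ctrl, imaging gives the robot as it stands. The module is installed in compiled form; this text tells all that it offers. Calls block until the motion is done:
- ctrl.movep(position, orientation): joint-space move of the TCP to a pose.
- ctrl.move_l(position, rotation=None, rate=0.15, f_stop=None): straight line of the TCP; rotation=None keeps the orientation; rate is the mean speed in m/s. With f_stop (N) it stops when the force on the tool has changed by that much, and returns True; else False.
- ctrl.move_j(angles): joint-space move.
- ctrl.gripper_open() and ctrl.gripper_close(): open the fingers fully, or close them until they stop; the grip force is fixed at half the most.
- ctrl.hold(seconds).
- ctrl.solve_ik(position, orientation): joint angles nearest the present ones, or None.
- imaging.capture(name): name is "side" or "top"; returns a dict with "image" (480x640x3 uint8, red, green, blue), "range_z" (480x640 float32, m along the optical axis (not along the pixel's ray), 0 where there is no reading), "fx", "fy", "cx", "cy" (pixels), "rvec" (rotation vector, rad) and "tvec" (3), from world to camera coordinates, as OpenCV has them. Camera axes: x right, y down, z forward; pixel columns grow to the right and rows downward; lengths in m; the calibration is good to about 2 mm. A picture is of the moment at which its call begins.
A pose or a line that the arm cannot do raises ctrl.Unreachable and nothing moves.
- ctrl.hand_in(): hands the job in; it is judged then, once.
Readings, each from a call of its own:
- ctrl.get_t(): time.
- ctrl.get_joint_pos(): joint angles.
- ctrl.get_joint_velocities(): joint speeds.
- ctrl.get_joint_torque(): joint torques, N m.
- ctrl.get_ee_pos(): TCP position.
- ctrl.get_eef_rot(): TCP orientation.
- ctrl.get_wrist_force(): force on the tool from outside, world axes, zero at the start.
- ctrl.get_moment(): the same for the moment, N m.
- ctrl.get_grip_width(): finger opening in m.
- ctrl.get_gripper_force(): force on a finger pad.
Only numpy, scipy, OpenCV 4.12 (cv2) and the standard library are available. Lean on these libraries where they do the work, as an engineer would, in place of code of your own. Each camera call takes 0.05 s, during which the arm holds its last target. There are 200 camera calls.

## Working session

There is one attempt and no reset: what is moved stays moved. The work goes in short steps, each a Python script; the robot and the scene stay as the last script left them, time stands still between calls to the robot, and variables do not carry over. Pictures are saved under pics/ and viewed, at most 10 in all, crops included, and the job is handed in when it is done.

```bash
mkdir -p pics; cat > h.py <<'E'
import numpy as np, cv2
from rig import ctrl, imaging
def cap(n):
    d=imaging.capture(n); d['R']=cv2.Rodrigues(np.array(d['rvec'],float))[0]; d['t']=np.array(d['tvec'],float).ravel(); return d
def cloud(d):
    v,u=np.mgrid[:480,:640]; z=d['range_z']
    P=np.stack([(u-d['cx'])/d['fx']*z,(v-d['cy'])/d['fy']*z,z],-1)
    W=(P-d['t'])@d['R']; W[z==0]=np.nan; return W
def save(d,n): cv2.imwrite('pics/'+n,d['image'][:,:,::-1])
E
python3 - <<'E'
from h import *
for n in('top','side'):
    d=cap(n); save(d,n+'0.png'); print(n,-d['R'].T@d['t'],d['R'][2],d['fx'])
    np.save(n+'0.npy',cloud(d))
print(ctrl.get_t(),ctrl.get_eef_rot(),ctrl.get_grip_width())
E
```

```text
top [ 0.40335182 -0.01271357  1.43640447] [ 0.11859571 -0.00545922 -0.99292762] 585.2549636819349
side [ 0.35740078 -0.98606112  0.8461665 ] [ 0.17627982  0.79455907 -0.58103468] 454.5553802435851
0.1 [ 1.93183462e-01  9.81162278e-01 -8.24284863e-04 -2.34604721e-04] 0.09295459586000081
```

View pics/top0.png

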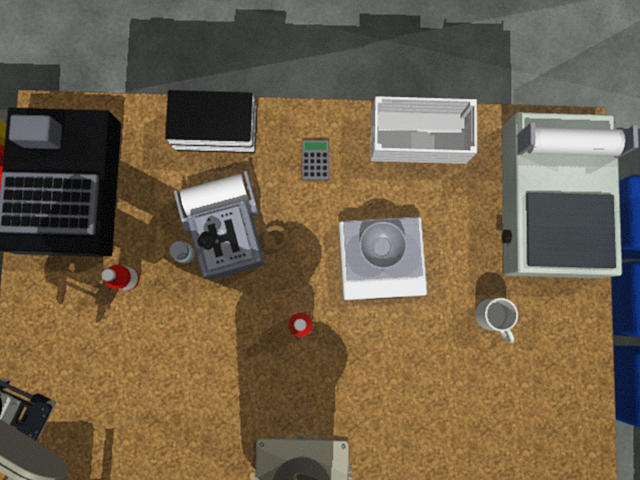

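View pics/side0.png

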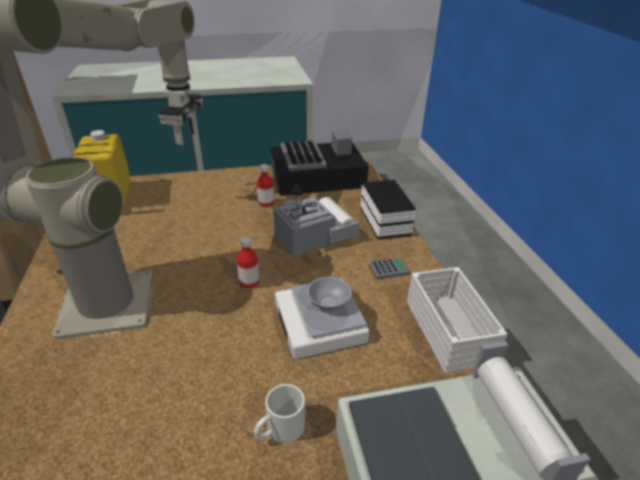

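The top view shows the feed unit at about (228,238), with the knob at about (207,240) on its left. The jar is at (180,252) and the tape at (275,235). The side view shows the unit at about (305,220).

```bash
python3 - <<'E'
from h import *
d=cap('top'); W=cloud(d); im=d['image']
c=im[170:290,150:300]; cv2.imwrite('pics/c0.png',cv2.resize(c,(750,600),interpolation=cv2.INTER_CUBIC)[:,:,::-1])
sub=np.zeros((480,640),bool); sub[170:290,150:300]=1
z=W[...,2]
pl=sub&(z>0.104)&(z<0.117)
n,l,s,cc=cv2.connectedComponentsWithStats(pl.astype(np.uint8)); k=1+np.argmax(s[1:,4]); P=W[l==k]
print('plate',len(P),np.median(P[:,2]),cv2.minAreaRect(P[:,:2].astype(np.float32)*1000))
kn=sub&(z>0.13); K=W[kn]; print('knob',len(K),K.mean(0),K.min(0),K.max(0))
dark=sub&(im.max(2)<45)
n,l,s,cc=cv2.connectedComponentsWithStats(dark.astype(np.uint8))
for i in range(1,n):
    if s[i,4]>3: print(cc[i],s[i],np.nanmean(W[l==i],0))
E
```

```text
plate 2008 0.10955562924564063 ((572.6477661132812, 195.73471069335938), (142.79205322265625, 132.36024475097656), 17.340261459350586)
knob 244 [0.55712004 0.22138891 0.17488051] [0.53921724 0.20257895 0.15615244] [0.57747752 0.24299504 0.18933579]
[218.02098951 238.65067466] [198 220  42  37 667] [0.56585182 0.20237752 0.12704831]
[239.5 255.5] [239 255   2   2   4] [0.53027421 0.15490846 0.11281489]
```

View pics/c0.png

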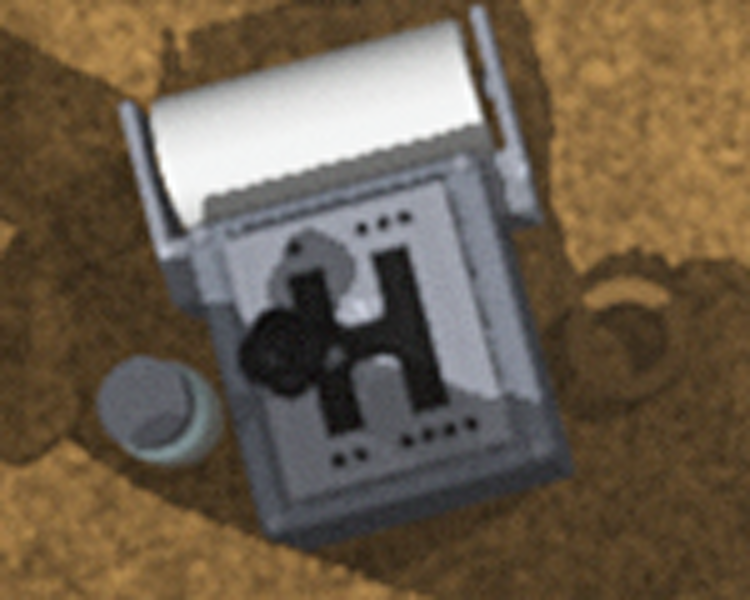

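The crop shows the H. Slot ends are at crop pixels (307,272), (347,433), (392,250) and (433,410). The knob is at (275,350), on the left and near the cross line. The stud rows confirm slot 3 at (385,222).

```bash
cat >> h.py <<'E'
def ray(d,u,v,z):
    r=d['R'].T@np.array([(u-d['cx'])/d['fx'],(v-d['cy'])/d['fy'],1]); o=-d['R'].T@d['t']
    return o+r*(z-o[2])/r[2]
E
python3 - <<'E'
from h import *
d=cap('top'); W=cloud(d)
E=[ray(d,150+a/5-.4,170+b/5-.4,.11) for a,b in((307,272),(347,433),(392,250),(433,410))]
for e in E: print(e)
print('centre',np.mean(E,0)); f=(E[0]+E[2]-E[1]-E[3]); l=E[0]+E[1]-E[2]-E[3]
print(np.linalg.norm(f)/2,np.linalg.norm(l)/2,np.arctan2(f[1],f[0]),np.arctan2(-l[0],l[1]))
c=np.mean(E,0)[:2]
# side cloud knob
s=cap('side'); V=cloud(s)
for n,X in(('top',W),('side',V)):
    m=(np.hypot(X[...,0]-c[0],X[...,1]-c[1])<.075)
    for lo,hi in((.105,.116),(.135,.2),(.168,.2)):
        P=X[m&(X[...,2]>lo)&(X[...,2]<hi)]
        q=P[:,:2]-c; th=np.arctan2(f[1],f[0]); 
        q=q@np.array([[np.cos(th),-np.sin(th)],[np.sin(th),np.cos(th)]])
        print(n,lo,len(P),P[:,2].mean(),P[:,2].max(),'unit frame min/max/mid',q.min(0),q.max(0),(q.min(0)+q.max(0))/2)
# obstacles nearby
for a,b in((-.3,0),):
    pass
E
```

```text
[0.60112614 0.22343473 0.11      ]
[0.52767358 0.20173801 0.11      ]
[0.61239086 0.18505323 0.11      ]
[0.53925155 0.16314324 0.11      ]
centre [0.57011053 0.1933423  0.11      ]
0.07647012869828791 0.040147023602414546 0.2891342506488073 0.2884722595037545
top 0.105 1834 0.10991186276025341 0.11596289212443839 unit frame min/max/mid [-0.07133937 -0.0678949 ] [0.07204384 0.06901779] [0.00035223 0.00056145]
top 0.135 247 0.17532103112596129 0.19250568894189604 unit frame min/max/mid [-0.02276599  0.01114592] [0.01682521 0.05199868] [-0.00297039  0.0315723 ]
top 0.168 204 0.1775720516476448 0.19250568894189604 unit frame min/max/mid [-0.02216454  0.01317763] [0.01682521 0.05030991] [-0.00266967  0.03174377]
side 0.105 608 0.10895074171014137 0.11568366972892496 unit frame min/max/mid [-0.06288621 -0.05694293] [0.06348454 0.05307847] [ 0.00029917 -0.00193223]
side 0.135 132 0.16713792855413212 0.18537794973173563 unit frame min/max/mid [-0.02460697  0.00463276] [0.01725433 0.03988412] [-0.00367632  0.02225844]
side 0.168 68 0.17581147835316668 0.18537794973173563 unit frame min/max/mid [-0.02235966  0.00463276] [0.01349907 0.03988412] [-0.00443029  0.02225844]
```

```bash
cat >> h.py <<'E'
C=np.array([.5703,.1935]); TH=.289
def w(x,y,z): return np.array([C[0]+x*np.cos(TH)-y*np.sin(TH),C[1]+x*np.sin(TH)+y*np.cos(TH),z])
def unit(p):
    q=np.array(p[:2])-C; return np.array([q[0]*np.cos(TH)+q[1]*np.sin(TH),-q[0]*np.sin(TH)+q[1]*np.cos(TH),p[2]])
def Q(th): return np.array([np.cos(th/2),np.sin(th/2),0,0])
def knob():
    for n in('top','side'):
        d=cap(n); X=cloud(d); U=np.stack([X[...,0]-C[0],X[...,1]-C[1]],-1)@np.array([[np.cos(TH),-np.sin(TH)],[np.sin(TH),np.cos(TH)]])
        m=(np.abs(U)<.08).all(-1)&(X[...,2]>.135)&(X[...,2]<.2)&(d['image'].max(2)<70)
        P=U[m]; print('knob',n,m.sum(),P.min(0),P.max(0),(P.min(0)+P.max(0))/2) if len(P) else print(n,'none')
    return d
E
python3 - <<'E'
from h import *
for th in (TH,TH+np.pi): print(th,ctrl.solve_ik(w(-.003,.1,.146),Q(th)))
ctrl.gripper_close(); print(ctrl.get_grip_width())
j=np.array(ctrl.get_joint_pos())
s=[(abs(np.array(a)-j).max(),th) for th in (TH,TH+np.pi) if (a:=ctrl.solve_ik(w(-.003,.1,.146),Q(th))) is not None]
th=min(s)[1]; print(s)
p=ctrl.get_ee_pos(); ctrl.move_l([p[0],p[1],.29],rate=.2)
ctrl.movep(w(-.003,.1,.28),Q(th)); ctrl.move_l(w(-.003,.1,.147),rate=.1)
print(ctrl.get_t(),unit(ctrl.get_ee_pos()),ctrl.get_eef_rot(),ctrl.get_wrist_force())
knob(); d=cap('side'); cv2.imwrite('pics/s1.png',cv2.resize(d['image'][130:270,220:400],(720,560),interpolation=cv2.INTER_CUBIC)[:,:,::-1])
E
```

```text
0.289 [ 4.07647625e-01  2.09908787e-01  1.54832232e+00 -4.44089210e-16
  1.38336155e+00  1.68944395e+00]
3.4305926535897933 [ 4.07647625e-01  2.09908787e-01  1.54832232e+00 -4.44089210e-16
  1.38336155e+00 -1.45214870e+00]
0.000834098529432547
[(np.float64(1.7748619866486668), 0.289), (np.float64(1.3667306669411254), 3.4305926535897933)]
5.1667 [-0.00240624  0.10004345  0.14795735] [-1.43985554e-01  9.89579502e-01  1.98750379e-04  7.28654479e-04] [ 0.00377041 -0.27606827 -0.56283858]
knob top 31 [-0.01260016  0.01100352] [0.0084818  0.01961139] [-0.00205918  0.01530745]
knob side 113 [-0.02398501  0.00541063] [0.01658636 0.03758128] [-0.00369932  0.02149596]
```

View pics/s1.png

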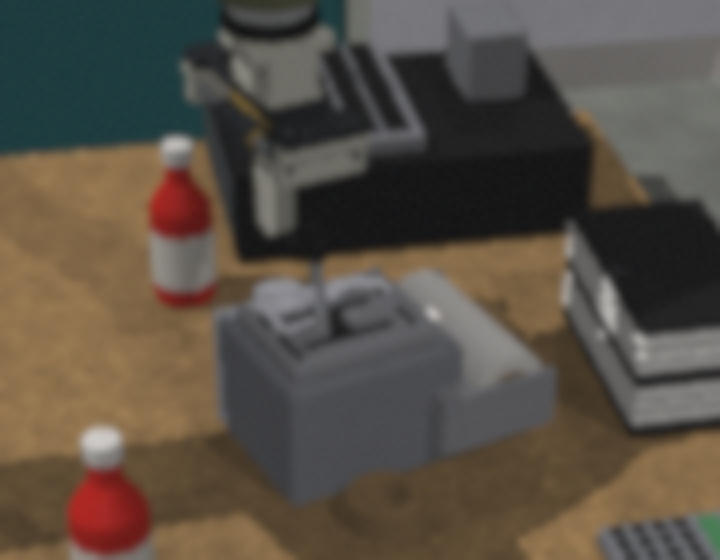

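The side crop shows the closed fingers at about (275,200). They are left of the knob, which shows dark at about (315,240), and clear of everything. Next is the push across to the right.

```bash
python3 - <<'E'
from h import *
r=ctrl.move_l(w(-.003,-.005,.147),rate=.04,f_stop=12)
print(r,ctrl.get_t(),unit(ctrl.get_ee_pos()),ctrl.get_wrist_force())
knob()
p=unit(ctrl.get_ee_pos()); ctrl.move_l(w(-.003,p[1]+.03,.147),rate=.08)
d=knob(); print(ctrl.get_wrist_force()); d=cap('side'); cv2.imwrite('pics/s2.png',cv2.resize(d['image'][130:270,220:400],(720,560),interpolation=cv2.INTER_CUBIC)[:,:,::-1])
E
```

```text
False 8.0917 [-0.00357143 -0.0029127   0.14593439] [-0.94004396 10.87241554 -3.05160372]
knob top 35 [-0.02204226 -0.05252691] [ 0.012241  -0.0355779] [-0.00490063 -0.0440524 ]
knob side 116 [-0.02383402 -0.05917044] [ 0.01012822 -0.01871828] [-0.0068529  -0.03894436]
knob top 41 [-0.02310251 -0.0308484 ] [ 0.01675243 -0.01219962] [-0.00317504 -0.02152401]
knob side 126 [-0.02181659 -0.05634771] [0.0134278  0.02109329] [-0.00419439 -0.01762721]
[-0.42148591  0.04891072 -0.2606937 ]
```

View pics/s2.png

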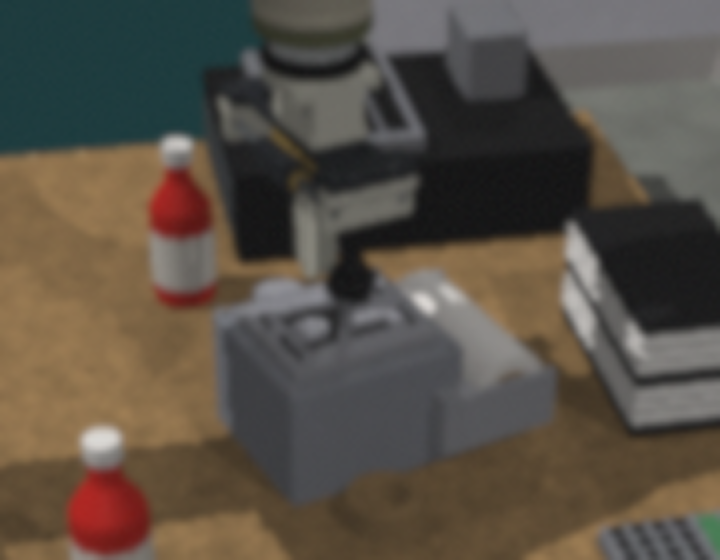

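The knob is now at the right-hand side at about (350,278) and the fingers are clear at (315,240). Next I lift, come down on the near side and push to the far end.

```bash
python3 - <<'E'
from h import *
p=unit(ctrl.get_ee_pos()); 
ctrl.move_l(w(p[0],p[1],.25),rate=.12)
ctrl.move_l(w(-.075,-.031,.25),rate=.12)
ctrl.move_l(w(-.075,-.031,.147),rate=.1)
print(ctrl.get_t(),unit(ctrl.get_ee_pos()),ctrl.get_wrist_force())
r=ctrl.move_l(w(.026,-.031,.145),rate=.04,f_stop=13)
print(r,ctrl.get_t(),unit(ctrl.get_ee_pos()),ctrl.get_wrist_force())
p=unit(ctrl.get_ee_pos()); ctrl.move_l(w(-.075,-.031,.147),rate=.1)
ctrl.move_l(w(-.09,-.031,.28),rate=.12)
d=knob();print(ctrl.get_t()); d=cap('side'); cv2.imwrite('pics/s3.png',cv2.resize(d['image'][130:270,220:400],(720,560),interpolation=cv2.INTER_CUBIC)[:,:,::-1])
E
```

```text
12.0 [-0.07439957 -0.03109551  0.14787814] [-1.04236654 -0.75933628  1.35638901]
False 14.675 [ 0.0235782  -0.03072337  0.14333027] [-10.71081182  -1.8355304   -1.76865823]
knob top 14 [ 0.05443163 -0.03473809] [ 0.06109864 -0.02034898] [ 0.05776514 -0.02754354]
knob side 92 [ 0.02754615 -0.05205702] [ 0.05648836 -0.01622357] [ 0.04201725 -0.0341403 ]
17.2
```

View pics/s3.png

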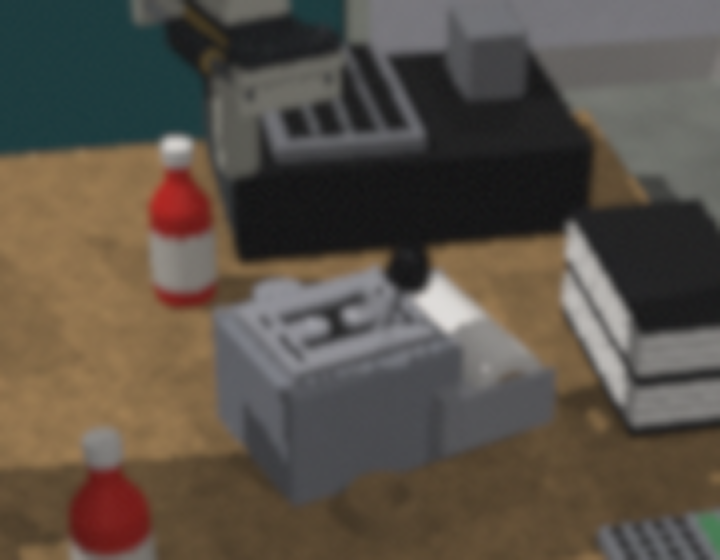

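The knob is now at the far right at about (408,268) and the hand is clear. I'll retreat further and check that it is fully home in the top view.

```bash
python3 - <<'E'
from h import *
p=unit(ctrl.get_ee_pos()); ctrl.move_l(w(-.2,.02,.3),rate=.15)
d=knob();print(ctrl.get_t(),ctrl.get_wrist_force()); d=cap('top'); cv2.imwrite('pics/t4.png',cv2.resize(d['image'][170:290,150:300],(750,600),interpolation=cv2.INTER_CUBIC)[:,:,::-1])
E
```

```text
knob top 217 [ 0.02829727 -0.04765987] [ 0.06095178 -0.00902664] [ 0.04462452 -0.02834325]
knob side 96 [ 0.02615129 -0.05300492] [ 0.05930523 -0.01730748] [ 0.04272826 -0.0351562 ]
18.3167 [ 0.51414338 -0.04814106 -0.66987173]
```

View pics/t4.png

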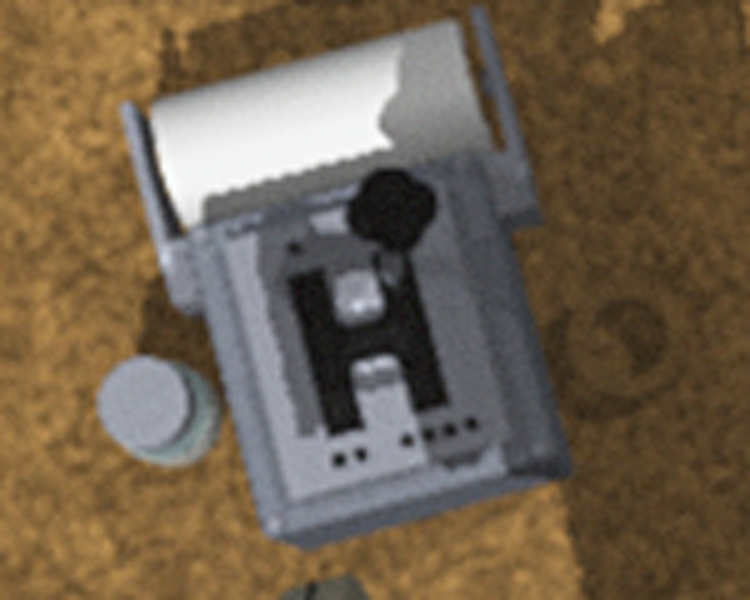

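The top view shows the stem at the end of the far-right slot at (392,265), with the knob at unit x ≈ 0.045, which is full throw. The jar and tape have not moved.

```bash
python3 -c "
from rig import ctrl
print(ctrl.hand_in())"
```

```text
the job is handed in; nothing more can be done
None
```

The feed unit's lever is fully home in the three-stud slot (third gear), moved only by pushing; the hand is clear, the jar and tape are where they were, and the job is handed in.

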